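# Fit a filter glass and screw its retaining ring snug

## Task

Put the smaller of the two round filter glasses into the pocket of the filter cell, then set the retaining ring over it, feel for where its pins drop past the thread, and screw it down clockwise until it is snug on the sprung glass: neither loose nor so tight that the glass cracks. Leave the other things on the table alone.

Things in the scene. Friction and masses are not known exactly. Their poses are not given: they have to be found in the camera images.
- cell: Filter cell, fixed: grey foot 112 x 92 x 34 mm, round aluminium shoulder (72 mm diameter) up to 42 mm, and on it an upright neck, 39 mm outer diameter, rim 62 mm above the table. Origin: centre of the underside, on the neck's axis; z up. Its -x side is the front, marked by a small pip (2 mm high) on the shoulder, 32 mm from the axis.
- cell_rim (a point): Centre of the neck's rim, 62 mm above the table. In the neck is the round pocket for the glass: 32 mm diameter, 5 mm deep from the rim to a sprung seat (7 N per mm, 6 mm of travel), so that the glass stands 5 mm proud when home. Axes as the cell.
- cell_thread (a point): On the neck's axis at the flat tops of three steel thread ridges round the neck, 4 mm below the rim; 46 mm outer diameter, 78 degrees long, gaps of 42 degrees between. One gap lies at the pip (-x), give or take 0.5 rad; heights vary by 0.5 mm either way: find both by feel. Undersides fall 4.25 mm per radian clockwise from above, drawing the ring down; at their end it is far too tight.
- glass: The smaller filter glass: amber disc, 30 mm diameter, 10 mm thick, lying flat. Origin: centre of its underside, z up. Home in the pocket its underside is 57 mm above the table.
- spare_glass: The larger filter glass, a bystander: amber disc, 40 mm diameter, 10 mm thick, too wide for the pocket. Origin: centre of its underside. The two glasses may have changed places.
- ring: Retaining ring: aluminium cap ring with ribbed side, 56 mm outer diameter (16 flats, one facing its x axis), 22.5 mm high, open below. Origin: centre of its underside, z up; lies right way up. On top of the ridges its underside is about 57.5 mm above the table; dropped through the gaps onto the glass, 49.5 mm. Turned clockwise from there it runs light for 0.1 to 0.9 rad, then tightens.
- ring_pins (a point): On the ring's axis, 2.5 mm above its underside, level with three inward pins (4 mm diameter), one at the ring's -x side, the others 120 degrees on. They clear the neck by 1.2 mm all round and pass the ridges only through the gaps (0.27 rad of play either way). On the glass they are 0.5 to 1.5 mm below the ridges' entry, so turning clockwise runs 0.1 to 0.35 rad under the ridge before it grips.
- ring_top (a point): Centre of the ring's top (5 mm thick, 22 mm window, black line over one pin). Once the thread grips, it draws ring and hand down 4.25 mm and adds 30 N on the glass per radian clockwise, against the spring (7 N per mm); the torque rises too (0.01 to 0.02 N m per N; less in a hand at rest). Snug is 5 to 16 N, best 10 (drawn down 1.4 mm); above 25 N the glass cracks. It stays where it is left.
- vial: Bystander: glass vial with black cap, 21 mm diameter, 50 mm high. Origin: centre of its underside.
- dish: Bystander: petri dish, 69 mm diameter, 15 mm high. Origin: centre of its underside.
- white_bottle: Bystander: small white bottle without cap, 37 mm diameter, 74 mm high. Origin: centre of its underside.

How it is judged:
On the way, in this order (a step that is already met when the one before it is completed fails the run):
1. the smaller glass lies fully home and level in the cell's pocket, let go (horizontal distance between glass and cell below 0.002 m and z of glass in the frame of cell between 0.05 and 0.058 m and angle between the z axis of glass and the z axis of cell, either way round below 0.06 rad and contact force between the fingers and glass below 0.1 N), for 0.2 s.
2. the ring's pins have dropped past the thread starts, the ring level on the neck (horizontal distance between ring and cell below 0.003 m and z of ring in the frame of cell below 0.0515 m and angle between the z axis of ring and the z axis of cell, either way round below 0.08 rad), for 0.1 s.
At the end, for the whole second after the job is handed in: Smaller glass level in the pocket, within 2 mm of the neck's axis; ring level over it, its pins under the thread ridges, within 3 mm of the axis, pressing on the glass with 5 to 16 N, at rest and let go (horizontal distance between glass and cell below 0.002 m and angle between the z axis of each of glass, ring and the z axis of cell, either way round below 0.06 rad and horizontal distance between ring and cell below 0.003 m and z of ring in the frame of cell below 0.0495 m and contact force between ring and glass between 5 and 16 N and linear speed of ring below 0.01 m/s); the robot touches nothing.
It fails at once if the ring presses on the glass with more than 25 N (it cracks) (contact force between ring and glass above 25 N).
It fails at once if a bystander (larger glass, vial, dish or white bottle) is moved by more than 30 mm (distance of any of spare_glass, vial, dish, white_bottle from where it was at the start of the episode above 0.03 m).
It also fails if it takes over 59 s, if anything falls off the work surface, if the arm or the gripper's body presses on something with over 40 N, if the wrist force passes 120 N, or if a joint passes its speed limit or range.

## Robot

A 6-joint arm with a two-finger parallel gripper is mounted at the origin on a cart in front of the work surface, level with it; the furniture and walls round the work are solid. World frame = base frame: x ahead of the robot, y to its left, z up, the work surface at z = 0. Lengths are in m, angles in rad, forces in N, time in s.
With the tool pointing down it reaches from about 0.325 to 0.875 m from the base axis. Payload 4.4 kg.
Tool frame: the origin (TCP) lies on the centre line of the jaws, within the pads' length; the fingertips stand 14 mm ahead of it and the grasp point (between the pads) lies 5 mm behind it (env.tcp_to_tips is the distance from the TCP to the fingertips, in m); z points along the fingers, y is the line along which they close (so a half turn about z gives the same grasp; the last joint's range is limited). The gripper opens to 85 mm and grips with 20 to 120 N. Pads are 22 mm wide; open, the fingers measure 114 mm over their backs; the gripper's body (76 mm by 85 mm) begins 54 mm behind the grasp point. The pads swing forward as they close: fully open they stand 13 mm farther back than shut.
Start: joints at [-1.421, 0.207, 1.542, -0, 1.393, -0.15], TCP at [0.17, -0.549, 0.245] pointing down, gripper open.
Joint ranges: [-2.73, 2.73], [-0.86, 2.22], [0.23, 2.46], [-1.11, 4.25], [0.08, 2.63], [-2.82, 2.82]. Speed limits (rad/s): [2.79, 2.79, 3.14, 3.14, 3.14, 3.14].

## Interface

Orientations are given as a unit quaternion [x, y, z, w].
In Python, from plant import env gives the robot as it stands. The module is installed in compiled form; this text tells all that it offers.
- The arm moves only by the shell command python3 -m handwheel 'ROWS'. ROWS is JSON, a list of rows, each an object of numbers: "wx", "wy", "wz": the turn, a rotation vector about the world's x, y, z in units of 5 degrees (1.0 is 5 degrees); "x", "y", "z": the shift along the world's x, y, z in units of 3 cm (1.0 is 3 cm); "gripper": the closure, from 0 (fully open) to 1 (shut). A call has 1 to 5 rows; each row shifts and turns the commanded pose from where the row before left it; what a row does not reach is not made up. A row lasts 1/12 s, in which the tool goes at most 41.7 mm and 7.16 degrees, less where a joint would pass 70% of its speed; a pose out of reach is approached as far as the arm can. A call with a number of a shift or a turn outside -1 to 1 is refused whole. A call with a gripper value outside its range is refused whole. The fingers move at their own pace and stop on an object; the grip force is fixed at half the most. Time passes only in rows, so rows that do not move let the fingers close. It gives the time, the measured TCP pose, the force, the opening and the grip force at its end, in the units of the state.
- env.get_state(): the state, without advancing time (a new reading comes with each control period).
- env.camera(name): name is "scene" or "top" or "wrist"; returns a dict with "img" (400x640x3 uint8, red, green, blue), "camera_matrix" (3x3 intrinsics, pixels), "k1" (the pictures are not rectified: a ray, as slopes to the right and down, at radius r is drawn at 1 + k1 r^2 times it, then the intrinsics apply), "R" (3x3) and "t" (3): a world point X has camera coordinates R X + t; the wrist camera has in their place "tool_from_camera" (4x4, takes a point from camera to tool coordinates, whose origin is the TCP and whose axes are the flange's). Camera axes: x right, y down, z forward; pixel columns grow to the right and rows downward; lengths in m; the calibration is good to about 2 mm. A picture is of the moment at which its call begins: read the wrist's pose just before it. There is no depth.
- env.hand_in(): hands the job in; it is judged then, once.
Trained networks look in the newest picture that a camera, given by its name, has taken for a name from the list of things; names that differ only in an ending like _2 or _b are one class to them, and where a whole thing is asked for, a point or a joint stands for the part that bears it (a point fixed in the world has none). Each returns a list of dicts, best first, with "p" (0 to 1); they miss things now and then, are a little off and sometimes report something else, mostly with a low value. They report only what shows in the picture. A call takes as long as a camera call.
- env.silhouettes(query, camera): "region" (400x640 bool, what is visible of it).
- env.spot_point(query, camera): "centre" ([x, y, z] in m, in the coordinates of the camera as it stood for that picture, good to about 4 mm: a listed point, or the origin of a listed thing).
The state is a dict: "clock": time; "joint_pos": joint angles; "qd": joint speeds; "joint_torque": joint torques, N m; "eef_pos": TCP position; "ee_rot": TCP orientation; "force": force on the tool from outside, world axes, zero at the start; "ft_torque": the same for the moment, N m; "width": finger opening in m; "finger_force": force on a finger pad.
Only numpy, scipy, OpenCV 4.12 (cv2) and the standard library are available. Lean on these libraries where they do the work, as an engineer would, in place of code of your own. Each camera call takes 0.05 s, during which the arm holds its last target. There are 200 camera calls.

## Working session

There is one attempt and no reset: what is moved stays moved. The work goes in short steps, Python scripts to look and compute and a shell command to move; the robot and the scene stay as the last step left them, time stands still between calls to the robot, and variables do not carry over. Pictures are saved under pics/ and viewed, at most 10 in all, crops included, and the job is handed in when it is done.

```bash
mkdir -p pics
cat > h.py <<'E'
import numpy as np, cv2
from plant import env
from scipy.spatial.transform import Rotation as Ro
def cam(n):
    s=env.get_state(); c=env.camera(n)
    if n=="wrist":
        T=np.eye(4);T[:3,:3]=Ro.from_quat(s["ee_rot"]).as_matrix();T[:3,3]=s["eef_pos"]
        M=T@np.array(c["tool_from_camera"])
    else:
        M=np.eye(4);R=np.array(c["R"]);M[:3,:3]=R.T;M[:3,3]=-R.T@np.array(c["t"])
    c["M"]=M; return c
def save(c,f,crop=None,z=1):
    i=c["img"][:,:,::-1]
    if crop: i=i[crop[1]:crop[3],crop[0]:crop[2]]
    cv2.imwrite(f,cv2.resize(i,None,fx=z,fy=z))
def ray(c,uv,z):
    d=cv2.undistortPoints(np.array([[uv]],float),np.array(c["camera_matrix"]),np.array([c["k1"],0,0,0.]))[0,0]
    # k1 sign: drawn = (1+k1 r^2)*ray
    v=c["M"][:3,:3]@np.array([d[0],d[1],1]);o=c["M"][:3,3]
    return o+v*(z-o[2])/v[2]
def st():
    s=env.get_state();print({k:np.round(s[k],4).tolist() for k in("clock","eef_pos","ee_rot","force","ft_torque","width","finger_force","joint_pos")})
def spots(c,n,names):
    for q in names:
        for r in env.spot_point(q,n)[:3]:
            p=c["M"]@np.r_[r["centre"],1]; print(n,q,round(r["p"],2),np.round(p[:3],4))
E
python3 - <<'E'
from h import *
st()
for n in("top","scene"):
    c=cam(n);save(c,f"pics/{n}0.png")
    spots(c,n,["cell","cell_rim","glass","spare_glass","ring","ring_top","vial","dish","white_bottle"])
E
```

```text
{'clock': 0.0, 'eef_pos': [0.1697, -0.5486, 0.2441], 'ee_rot': [0.9888, 0.1493, 0.0, -0.0012], 'force': [0.5717, -0.3936, 0.3906], 'ft_torque': [0.0022, 0.0031, -0.0754], 'width': 0.0853, 'finger_force': 0.0, 'joint_pos': [-1.4215, 0.2074, 1.543, 0.0001, 1.3935, -0.1505]}
top cell 0.73 [5.458e-01 5.300e-03 5.000e-04]
top cell_rim 0.9 [0.5465 0.0076 0.0631]
top glass 0.61 [ 0.4722  0.2215 -0.0011]
top ring 0.74 [ 5.876e-01 -2.204e-01 -3.000e-04]
top ring_top 0.73 [ 0.5839 -0.2133  0.0207]
top ring_top 0.24 [ 0.4728  0.2233 -0.0007]
top vial 0.6 [0.764  0.137  0.0022]
top vial 0.41 [5.437e-01 2.800e-03 5.000e-04]
top dish 0.82 [ 0.7541 -0.0889 -0.0022]
top white_bottle 0.72 [ 0.398  -0.1369  0.0008]
top white_bottle 0.72 [ 0.5824 -0.2127  0.0254]
scene cell 0.9 [ 0.5488  0.0047 -0.0034]
scene cell_rim 0.92 [0.5396 0.0026 0.0624]
scene glass 0.71 [ 0.4765  0.2195 -0.    ]
scene spare_glass 0.9 [ 6.171e-01  2.762e-01 -5.000e-04]
scene ring 0.83 [ 0.5912 -0.2221  0.0023]
scene ring_top 0.74 [ 0.5903 -0.2161  0.0221]
scene ring_top 0.43 [ 0.7543 -0.0899 -0.0022]
scene vial 0.46 [0.771  0.133  0.0043]
scene vial 0.19 [ 0.5892 -0.2144  0.0245]
scene dish 0.94 [ 0.7546 -0.0906 -0.0008]
scene white_bottle 0.8 [ 0.4034 -0.1349  0.0018]
scene white_bottle 0.43 [ 7.558e-01 -9.310e-02 -1.000e-04]
```

View pics/top0.png

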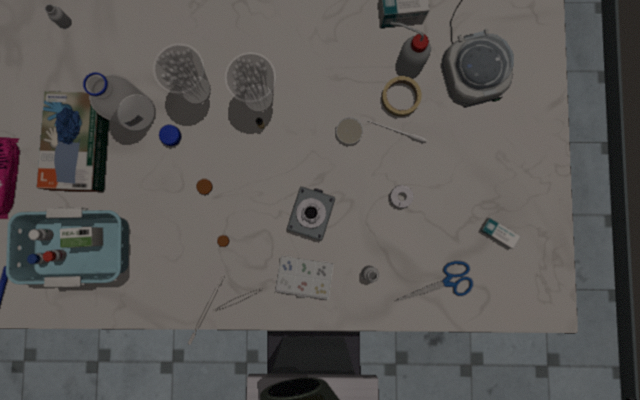

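Run:
```python
from h import *
# silhouette-based measurement, top & scene
for n in("top",):
    c=cam(n)
    for q,z in(("glass",.01),("spare_glass",.01),("ring",.0225),("cell",.042),("cell_rim",.062)):
        for r in env.silhouettes(q,n)[:2]:
            m=r["region"].astype(np.uint8); k,_=cv2.findContours(m,0,2); k=max(k,key=cv2.contourArea)
            (u,v),rad=cv2.minEnclosingCircle(k)
            print(q,round(r["p"],2),int(m.sum()),round(u),round(v),round(rad,1),ray(c,(u,v),z).round(4),np.linalg.norm(ray(c,(u+rad,v),z)-ray(c,(u,v),z)).round(4))
print(c["k1"],c["camera_matrix"],c["M"].round(3))
```

```text
spare_glass 0.64 216 204 186 8.7 [0.6121 0.2736 0.01  ] 0.0218
spare_glass 0.21 383 401 197 11.9 [ 0.5873 -0.2158  0.01  ] 0.0292
ring 0.55 353 401 196 11.7 [ 0.5879 -0.2145  0.0225] 0.0284
cell 0.77 1707 310 213 27.6 [0.5444 0.0064 0.042 ] 0.0663
cell_rim 0.93 1702 310 213 27.7 [0.5432 0.006  0.062 ] 0.0653
0.012974553667860982 [[462.47018316   0.         308.59366679]
 [  0.         462.47018316 197.742447  ]
 [  0.           0.           1.        ]] [[ 0.005 -0.996  0.085  0.487]
 [-1.    -0.004  0.016 -0.007]
 [-0.015 -0.085 -0.996  1.152]
 [ 0.     0.     0.     1.   ]]
```

The top view shows the larger amber disc at (204,186), the smaller at (223,241), the cell at (311,213) and the ring at (400,197). I'll take the ring on the way for a wrist look.

```bash
python3 -m handwheel '[{"x":1,"y":0.86},{"x":1,"y":0.86},{"x":1,"y":0.86},{"x":1,"y":0.86},{"x":1,"y":0.86}]' >/dev/null; python3 -m handwheel '[{"x":1,"y":0.86},{"x":1,"y":0.86},{"x":1,"y":0.86},{"x":1,"y":0.86},{"x":1,"y":0.86}]'; python3 -m handwheel '[{"x":1,"y":0.86},{"x":1,"y":0.86},{"x":0.5,"y":0.5},{},{}]'
python3 - <<'E'
from h import *
st(); c=cam("wrist"); print(c["tool_from_camera"].round(3) if hasattr(c["tool_from_camera"],"round") else c["tool_from_camera"])
save(c,"pics/ring1.png"); spots(c,"wrist",["ring","ring_top","ring_pins"])
E
```

```text
{'clock': 1.3, 'eef_pos': [0.1698, -0.5494, 0.2453], 'ee_rot': [0.9888, 0.1493, -0.0, 0.0], 'force': [-0.4259, -0.0142, 0.0645], 'ft_torque': [0.0337, -0.0167, 0.0204], 'width': 0.0857, 'finger_force': 0.0, 'joint_pos': [-1.4215, 0.2066, 1.5415, -0.0, 1.3935, -0.1505]}
[[-0.    -0.952 -0.307  0.079]
 [ 1.     0.    -0.001  0.   ]
 [ 0.001 -0.307  0.952 -0.128]
 [ 0.     0.     0.     1.   ]]invalid input at $[0]: expected keys wx, wy, wz, x, y, z, gripper
invalid input at $[0]: expected keys wx, wy, wz, x, y, z, gripper
invalid input at $[0]: expected keys wx, wy, wz, x, y, z, gripper
```

View pics/ring1.png

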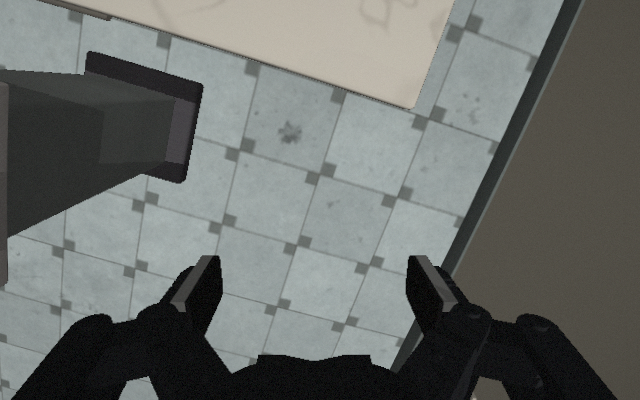

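All keys must be given. This picture shows only floor and gripper, because the arm had not moved.

```bash
python3 -m handwheel '[{"wx":0,"wy":0,"wz":0,"x":1,"y":0.86,"z":0,"gripper":0},{"wx":0,"wy":0,"wz":0,"x":1,"y":0.86,"z":0,"gripper":0},{"wx":0,"wy":0,"wz":0,"x":1,"y":0.86,"z":0,"gripper":0},{"wx":0,"wy":0,"wz":0,"x":1,"y":0.86,"z":0,"gripper":0},{"wx":0,"wy":0,"wz":0,"x":1,"y":0.86,"z":0,"gripper":0}]'
python3 -m handwheel '[{"wx":0,"wy":0,"wz":0,"x":1,"y":0.86,"z":0,"gripper":0},{"wx":0,"wy":0,"wz":0,"x":1,"y":0.86,"z":0,"gripper":0},{"wx":0,"wy":0,"wz":0,"x":1,"y":0.86,"z":0,"gripper":0},{"wx":0,"wy":0,"wz":0,"x":1,"y":0.86,"z":0,"gripper":0},{"wx":0,"wy":0,"wz":0,"x":1,"y":0.86,"z":0,"gripper":0}]'
python3 -m handwheel '[{"wx":0,"wy":0,"wz":0,"x":1,"y":1,"z":0,"gripper":0},{"wx":0,"wy":0,"wz":0,"x":1,"y":0.86,"z":0,"gripper":0},{"wx":0,"wy":0,"wz":0,"x":0.5,"y":0.5,"z":0,"gripper":0},{"wx":0,"wy":0,"wz":0,"x":0,"y":0,"z":0,"gripper":0},{"wx":0,"wy":0,"wz":0,"x":0,"y":0,"z":0,"gripper":0}]'
python3 - <<'E'
from h import *
st(); c=cam("wrist")
save(c,"pics/ring2.png"); spots(c,"wrist",["ring","ring_top","ring_pins"])
E
```

```text
clock: 1.92
eef_pos: [0.3208, -0.4191, 0.2455]
ee_rot: [0.989, 0.149, 0.0, 0.0]
force: [-0.4, -0.2, -0.9]
width: 0.0854
finger_force: 0.0
clock: 2.33
eef_pos: [0.4711, -0.2898, 0.2455]
ee_rot: [0.989, 0.149, 0.0, 0.0]
force: [1.2, -1.1, 0.3]
width: 0.0852
finger_force: 0.0
clock: 2.75
eef_pos: [0.5448, -0.2201, 0.2451]
ee_rot: [0.989, 0.151, -0.0, 0.0]
force: [-0.4, -0.4, -0.1]
width: 0.0854
finger_force: 0.0
{'clock': 2.75, 'eef_pos': [0.5448, -0.2201, 0.2451], 'ee_rot': [0.9886, 0.1507, -0.0003, 0.0001], 'force': [-0.4396, -0.3628, -0.0579], 'ft_torque': [0.0032, 0.0018, 0.0345], 'width': 0.0854, 'finger_force': 0.0, 'joint_pos': [-0.5309, 0.2335, 1.5094, -0.0006, 1.399, 0.7374]}
wrist ring 0.6 [ 0.5874 -0.2164 -0.0017]
wrist ring 0.22 [ 0.585  -0.2137  0.0036]
wrist ring_top 0.92 [ 0.5893 -0.217   0.0215]
wrist ring_pins 0.87 [ 0.5895 -0.2187  0.0042]
```

View pics/ring2.png

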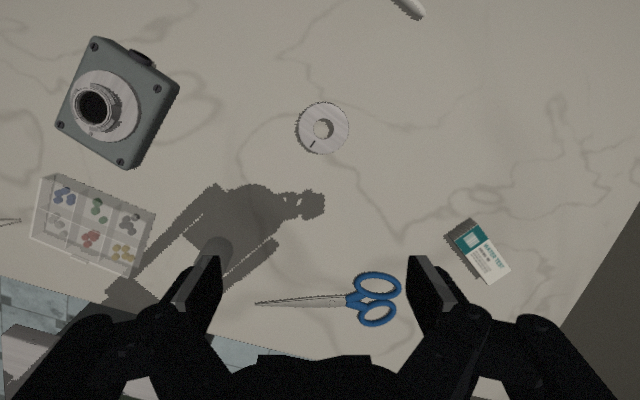

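The ring is centred near (323,128) with its line towards (312,144), and the cell neck is at (97,103). I'll zoom in on both.

Run:
```python
from h import *
i=cv2.imread("pics/ring2.png")
a=cv2.resize(i[95:165,285:365],None,fx=5,fy=5,interpolation=2);b=cv2.resize(i[60:145,60:140],None,fx=5,fy=4.12,interpolation=2)
cv2.imwrite("pics/crop3.png",np.hstack([a,b]))
c=cam("wrist")
for q,z in(("ring",.0225),("ring_top",.0225)):
  for r in env.silhouettes(q,"wrist")[:1]:
    m=r["region"].astype(np.uint8); k,_=cv2.findContours(m,0,2); k=max(k,key=cv2.contourArea)
    print(q,cv2.fitEllipse(k),ray(c,cv2.fitEllipse(k)[0],z),ray(c,cv2.fitEllipse(k)[0],.012))
o=ray(c,(323,128),.0225)
for l in((312,144),(311,146)):
    p=ray(c,l,.0225);d=p-o;print(o,p,np.hypot(*d[:2]),np.degrees(np.arctan2(d[1],d[0])))
spots(c,"wrist",["cell","cell_rim","cell_thread"])
```

```text
ring ((321.4085998535156, 125.94097137451172), (50.691959381103516, 52.264915466308594), 1.9750796556472778) [ 0.58884906 -0.2168092   0.0225    ] [ 0.58794643 -0.21733533  0.012     ]
ring_top ((321.0323486328125, 125.78974151611328), (50.80723571777344, 52.09422302246094), 15.257952690124512) [ 0.58888305 -0.21637421  0.0225    ] [ 0.58798143 -0.21688733  0.012     ]
[ 0.58726657 -0.21910517  0.0225    ] [ 0.56726846 -0.2128139   0.0225    ] 0.020964358401341705 162.53678558127135
[ 0.58726657 -0.21910517  0.0225    ] [ 0.56484973 -0.21240692  0.0225    ] 0.02339617859559757 163.36362260734012
wrist cell 0.83 [0.5463 0.0027 0.0027]
wrist cell_rim 0.63 [0.5467 0.0044 0.0625]
wrist cell_thread 0.62 [0.5459 0.007  0.0593]
```

View pics/crop3.png

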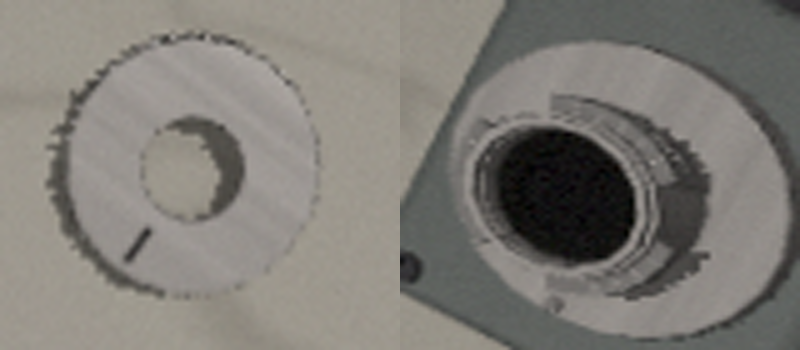

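```bash
python3 -m handwheel '[{"wx":0,"wy":0,"wz":0,"x":0,"y":1,"z":-0.4,"gripper":0},{"wx":0,"wy":0,"wz":0,"x":0,"y":1,"z":-0.4,"gripper":0},{"wx":0,"wy":0,"wz":0,"x":0,"y":1,"z":-0.4,"gripper":0},{"wx":0,"wy":0,"wz":0,"x":0,"y":1,"z":-0.4,"gripper":0},{"wx":0,"wy":0,"wz":0,"x":0,"y":1,"z":-0.4,"gripper":0}]' >/dev/null
python3 -m handwheel '[{"wx":0,"wy":0,"wz":0,"x":0,"y":1,"z":-0.4,"gripper":0},{"wx":0,"wy":0,"wz":0,"x":0,"y":1,"z":-0.4,"gripper":0},{"wx":0,"wy":0,"wz":0,"x":0,"y":0.5,"z":-0.4,"gripper":0},{"wx":0,"wy":0,"wz":0,"x":0,"y":0,"z":0,"gripper":0},{"wx":0,"wy":0,"wz":0,"x":0,"y":0,"z":0,"gripper":0}]'
python3 - <<'E'
from h import *
c=cam("wrist"); np.savez("cellview.npz",M=c["M"],K=c["camera_matrix"],k1=c["k1"])
save(c,"pics/cell_full.png"); spots(c,"wrist",["cell","cell_rim","cell_thread"])
P=np.linalg.inv(c["M"])@np.r_[.546,.005,.058,1];uv=np.array(c["camera_matrix"])@P[:3];u,v=(uv[:2]/uv[2]).astype(int);print(u,v)
i=c["img"][v-75:v+75,u-100:u+100,::-1];cv2.imwrite("pics/cell4.png",cv2.resize(i,None,fx=4,fy=4,interpolation=2));print(u-100,v-75)
E
```

```text
clock: 4.08
eef_pos: [0.5436, 0.0044, 0.1487]
ee_rot: [0.989, 0.15, -0.001, 0.0]
force: [-0.1, -0.6, -0.3]
width: 0.0852
finger_force: 0.0
wrist cell 0.77 [ 0.5475  0.0006 -0.0012]
wrist cell 0.45 [ 0.5881 -0.2188  0.005 ]
wrist cell_rim 0.64 [0.5466 0.0062 0.0631]
wrist cell_thread 0.56 [0.5469 0.0067 0.061 ]
313 203
213 128
```

View pics/cell4.png

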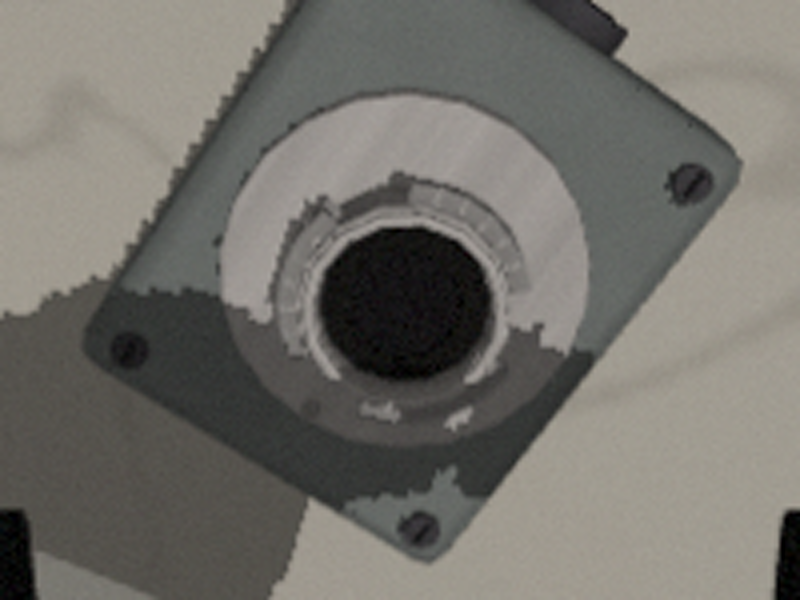

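Run:
```python
from h import *
d=np.load("cellview.npz");c=dict(M=d["M"],camera_matrix=d["K"],k1=float(d["k1"]))
f=lambda x,y,z:ray(c,(213+x/4,128+y/4),z)
o=f(405,304,.062);print("rim",o, "pts",f(318,303,.062),f(492,303,.062),f(405,226,.062))
print("shoulder c",(f(220,270,.042)+f(588,270,.042))/2,(f(405,92,.042)+f(405,447,.042))/2,np.linalg.norm(f(220,270,.042)-f(588,270,.042)))
for n,x,y,z in(("pip",310,407,.044),("A1",412,185,.058),("A2",522,290,.058),("B1",322,205,.058),("B2",297,352,.058),("B2i",335,378,.06)):
    p=f(x,y,z)-o;print(n,np.hypot(*p[:2]).round(4),np.degrees(np.arctan2(p[1],p[0])).round(1))
a,b=f(90,345,.034),f(430,560,.034);print("front edge normal",np.degrees(np.arctan2(*(b-a)[1::-1]))%360)
a,b=f(740,165,.034),f(430,560,.034);print("side",np.degrees(np.arctan2(*(b-a)[1::-1]))%360)
```

```text
rim [0.54725012 0.00513371 0.062     ] pts [0.5428362  0.01992484 0.062     ] [ 0.55201992 -0.00954413  0.062     ] [0.56097657 0.00941286 0.062     ]
shoulder c [0.54709432 0.00528469 0.042     ] [0.54571303 0.00464613 0.042     ] 0.07081110889298331
pip 0.0336 163.4
A1 0.0208 13.9
A2 0.0211 -69.3
B1 0.0225 57.9
B2 0.0225 135.8
B2i 0.0197 156.9
front edge normal 251.82020785110356
side 162.8340827916305
```

Cell axis is about (0.547, 0.005) at yaw -17°, with the gap near 156° (pip at 163°). Next the glass.

```bash
python3 -m handwheel '[{"wx":0,"wy":0,"wz":0,"x":-0.3,"y":0.9,"z":0,"gripper":0},{"wx":0,"wy":0,"wz":0,"x":-0.3,"y":0.9,"z":0,"gripper":0},{"wx":0,"wy":0,"wz":0,"x":-0.3,"y":0.9,"z":0,"gripper":0},{"wx":0,"wy":0,"wz":0,"x":-0.3,"y":0.9,"z":0,"gripper":0},{"wx":0,"wy":0,"wz":0,"x":-0.3,"y":0.9,"z":0,"gripper":0}]' >/dev/null
python3 -m handwheel '[{"wx":0,"wy":0,"wz":0,"x":-0.3,"y":0.9,"z":-0.5,"gripper":0},{"wx":0,"wy":0,"wz":0,"x":-0.3,"y":0.9,"z":-0.5,"gripper":0},{"wx":0,"wy":0,"wz":0,"x":-0.3,"y":0.9,"z":0,"gripper":0},{"wx":0,"wy":0,"wz":0,"x":0,"y":0,"z":0,"gripper":0.3},{"wx":0,"wy":0,"wz":0,"x":0,"y":0,"z":0,"gripper":0.3}]'
python3 - <<'E'
from h import *
print(env.tcp_to_tips)
c=cam("wrist"); save(c,"pics/glass5.png"); spots(c,"wrist",["glass"])
h=cv2.cvtColor(c["img"],cv2.COLOR_RGB2HSV);m=cv2.inRange(h,(3,120,30),(22,255,255));k,_=cv2.findContours(m,0,2);k=max(k,key=cv2.contourArea)
e=cv2.fitEllipse(k);print(e,"top+bottom blob",ray(c,e[0],.005),ray(c,e[0],.01), np.linalg.norm(ray(c,(e[0][0]+e[1][1]/2,e[0][1]),.01)-ray(c,e[0],.01)))
E
```

```text
clock: 5.12
eef_pos: [0.4727, 0.2203, 0.1198]
ee_rot: [0.989, 0.15, 0.001, 0.0]
force: [0.7, 0.1, 0.4]
width: 0.0634
finger_force: 0.0
0.014
wrist glass 0.97 [0.4778 0.2233 0.0022]
((312.7250061035156, 191.10018920898438), (36.35396957397461, 36.73110580444336), 9.134733200073242) top+bottom blob [0.47714958 0.222474   0.005     ] [0.47860608 0.22290679 0.01      ] 0.014251129138512526
```

View pics/glass5.png

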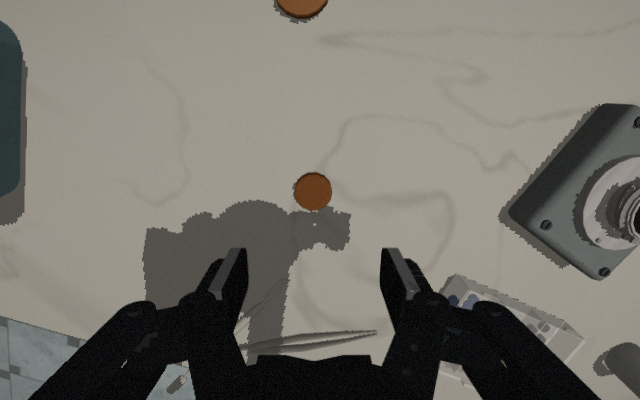

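The small glass is the blob at (313,191), radius 14–15 mm as expected. Descending to grip its upper part.

```bash
python3 -m handwheel '[{"wx":0,"wy":0,"wz":0,"x":0.18,"y":0.08,"z":-0.8,"gripper":0.4},{"wx":0,"wy":0,"wz":0,"x":0,"y":0,"z":-1,"gripper":0.4},{"wx":0,"wy":0,"wz":0,"x":0,"y":0,"z":-1,"gripper":0.4},{"wx":0,"wy":0,"wz":0,"x":0,"y":0,"z":-0.6,"gripper":0.4},{"wx":0,"wy":0,"wz":0,"x":0,"y":0,"z":0,"gripper":0.4}]'
python3 -m handwheel '[{"wx":0,"wy":0,"wz":0,"x":0,"y":0,"z":0,"gripper":1},{"wx":0,"wy":0,"wz":0,"x":0,"y":0,"z":0,"gripper":1},{"wx":0,"wy":0,"wz":0,"x":0,"y":0,"z":0,"gripper":1},{"wx":0,"wy":0,"wz":0,"x":0,"y":0,"z":0,"gripper":1},{"wx":0,"wy":0,"wz":0,"x":0,"y":0,"z":0,"gripper":1}]'
```

```text
clock: 5.63
eef_pos: [0.475, 0.2197, 0.0136]
ee_rot: [0.989, 0.148, -0.004, 0.001]
force: [-0.7, -1.2, 0.7]
width: 0.0512
finger_force: 0.0
clock: 6.05
eef_pos: [0.4794, 0.2226, 0.0191]
ee_rot: [0.989, 0.149, 0.002, -0.0]
force: [0.5, -1.5, 3.2]
width: 0.0261
finger_force: 59.4
```

```bash
python3 -m handwheel '[{"wx":0,"wy":0,"wz":0,"x":0,"y":0,"z":0.3,"gripper":1},{"wx":0,"wy":0,"wz":0,"x":0,"y":0,"z":1,"gripper":1},{"wx":0,"wy":0,"wz":0,"x":0,"y":0,"z":1,"gripper":1},{"wx":0,"wy":0,"wz":0,"x":0,"y":0,"z":1,"gripper":1},{"wx":0,"wy":0,"wz":0,"x":0,"y":0,"z":0,"gripper":1}]'
python3 - <<'E'
from h import *
c=cam("wrist"); a=c["img"][170:400,180:460,::-1]
d=cam("scene"); print(d["M"].round(3))
P=np.linalg.inv(d["M"])@np.r_[.478,.2225,.115,1];uv=np.array(d["camera_matrix"])@P[:3];u,v=(uv[:2]/uv[2]).astype(int);print(u,v)
u=min(max(u,60),580);v=min(max(v,60),340);b=d["img"][v-60:v+60,u-60:u+60,::-1]
cv2.imwrite("pics/grip6.png",np.hstack([cv2.resize(a,(400,330)),cv2.resize(b,(330,330))]))
E
```

```text
clock: 6.47
eef_pos: [0.4826, 0.224, 0.1238]
ee_rot: [0.989, 0.15, 0.007, -0.001]
force: [2.2, -0.2, -0.3]
width: 0.0264
finger_force: 59.1
[[-0.743 -0.476  0.471  0.113]
 [-0.67   0.539 -0.511  0.499]
 [-0.011 -0.695 -0.719  0.768]
 [ 0.     0.     0.     1.   ]]
272 280
```

View pics/grip6.png

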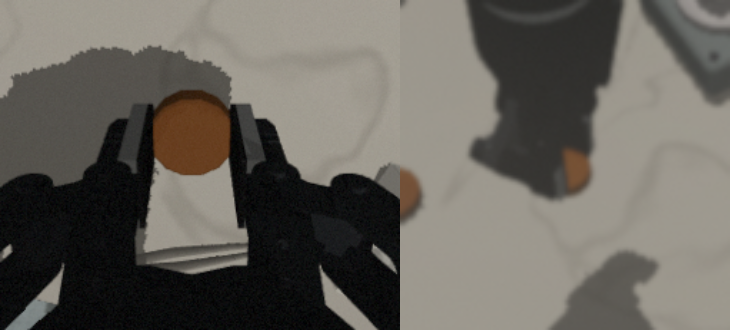

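The glass is held between the pads, about level, shown at (192,132) in the left crop. I'll measure its offset in the hand.

```bash
cat >> h.py <<'E'
def glass(zt):
    s=env.get_state();c=cam("wrist")
    h=cv2.cvtColor(c["img"],cv2.COLOR_RGB2HSV);m=cv2.inRange(h,(3,120,70),(22,255,255));m[330:]=0;k,_=cv2.findContours(m,0,2)
    k=[q for q in k if cv2.contourArea(q)>200 and abs(q[:,0,0].mean()-315)<60 and q[:,0,1].mean()>120];k=max(k,key=cv2.contourArea)
    e=cv2.fitEllipse(k);z=s["eef_pos"][2]+zt
    p=ray(c,e[0],z);r=np.linalg.norm(ray(c,(e[0][0]+e[1][0]/2,e[0][1]),z)-p)
    print("glass px",np.round(e[0],1),np.round(e[1],1),"world",p.round(4),"rel",(p-s["eef_pos"]).round(4),"tool",Ro.from_quat(s["ee_rot"]).inv().apply(p-s["eef_pos"]).round(4),"r",r.round(4))
E
python3 - <<'E'
from h import *
st();glass(-.004); glass(-.009); c=cam("wrist"); spots(c,"wrist",["glass"])
E
```

```text
{'clock': 6.5667, 'eef_pos': [0.4791, 0.2229, 0.1189], 'ee_rot': [0.9888, 0.1495, 0.0025, -0.0003], 'force': [-0.0218, -0.9808, -0.2002], 'ft_torque': [-0.0045, 0.0367, -0.0], 'width': 0.026, 'finger_force': 59.0789, 'joint_pos': [0.2716, 0.2477, 1.7753, 0.0001, 1.1135, 1.5422]}
glass px [314.1 265. ] [52.1 57.2] world [0.4816 0.2234 0.1149] rel [ 0.0025  0.0005 -0.004 ] tool [0.0025 0.0003 0.004 ] r 0.0122
glass px [314. 265.] [52.3 57.4] world [0.4774 0.2222 0.1081] rel [-0.0002 -0.0003 -0.009 ] tool [-0.0003  0.0002  0.009 ] r 0.0127
wrist glass 0.79 [0.4737 0.2183 0.0976]
```

```bash
python3 -m handwheel '[{"wx":0,"wy":0,"wz":0,"x":0.28,"y":-0.9,"z":0,"gripper":1},{"wx":0,"wy":0,"wz":0,"x":0.28,"y":-0.9,"z":0,"gripper":1},{"wx":0,"wy":0,"wz":0,"x":0.28,"y":-0.9,"z":0,"gripper":1},{"wx":0,"wy":0,"wz":0,"x":0.28,"y":-0.9,"z":0,"gripper":1},{"wx":0,"wy":0,"wz":0,"x":0.28,"y":-0.9,"z":0,"gripper":1}]' >/dev/null
python3 -m handwheel '[{"wx":0,"wy":0,"wz":0,"x":0.28,"y":-0.9,"z":0,"gripper":1},{"wx":0,"wy":0,"wz":0,"x":0.28,"y":-0.9,"z":0,"gripper":1},{"wx":0,"wy":0,"wz":0,"x":0.3,"y":-0.96,"z":-0.3,"gripper":1},{"wx":0,"wy":0,"wz":0,"x":0,"y":0,"z":-0.3,"gripper":1},{"wx":0,"wy":0,"wz":0,"x":0,"y":0,"z":0,"gripper":1}]'
python3 - <<'E'
from h import *
st();glass(-.009)
c=cam("wrist");np.savez("v7.npz",M=c["M"]);i=c["img"][170:320,215:415,::-1];cv2.imwrite("pics/over7.png",cv2.resize(i,None,fx=4,fy=4,interpolation=2))
E
```

```text
clock: 7.6
eef_pos: [0.5433, 0.0034, 0.0951]
ee_rot: [0.989, 0.148, -0.003, -0.001]
force: [-0.7, 1.3, -0.9]
width: 0.0263
finger_force: 59.2
{'clock': 7.6, 'eef_pos': [0.5433, 0.0034, 0.0951], 'ee_rot': [0.989, 0.1477, -0.003, -0.0011], 'force': [-0.6969, 1.3431, -0.8897], 'ft_torque': [-0.006, 0.0134, -0.0316], 'width': 0.0263, 'finger_force': 59.1726, 'joint_pos': [-0.1531, 0.3167, 1.7436, 0.0003, 1.0877, 1.121]}
glass px [313.9 265.1] [52.4 57.6] world [0.5429 0.0032 0.0861] rel [-0.0004 -0.0003 -0.009 ] tool [-0.0004  0.0002  0.009 ] r 0.0127
```

View pics/over7.png

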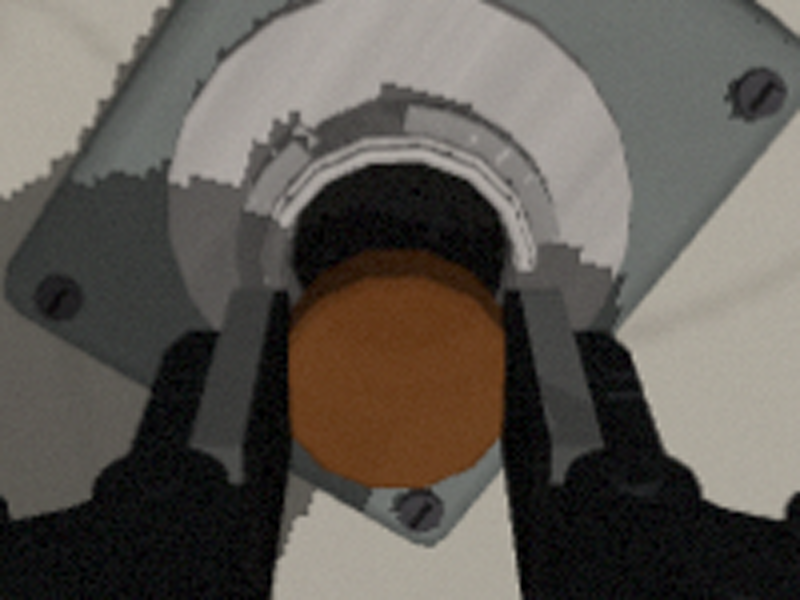

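Bore's far edge is at crop (402,162) and the glass at (396,375), a bit short in +x. I'll check the settled pose.

Run:
```python
from h import *
st();glass(-.009)
M=np.load("v7.npz")["M"];c=cam("wrist");st();cn=dict(c);
for u,v in((402,162),(290,250),(508,250)):
    print(ray(c,(215+u/4,170+v/4),.062))
p=ray(c,(215+402/4,170+162/4),.062);a=.2985
print("axis est",p[:2]-.016*np.array([np.cos(a),np.sin(a)]))
```

```text
{'clock': 7.7, 'eef_pos': [0.5437, 0.0052, 0.0965], 'ee_rot': [0.9888, 0.1492, -0.0021, -0.0009], 'force': [0.7868, 0.5018, -0.2124], 'ft_torque': [0.0227, -0.0029, -0.0053], 'width': 0.0259, 'finger_force': 59.1777, 'joint_pos': [-0.15, 0.3143, 1.7433, 0.0006, 1.0885, 1.121]}
glass px [313.8 265.1] [52.5 57.6] world [0.5434 0.005  0.0875] rel [-0.0004 -0.0002 -0.009 ] tool [-0.0004  0.0001  0.009 ] r 0.0127
{'clock': 7.8, 'eef_pos': [0.5448, 0.0057, 0.0978], 'ee_rot': [0.9887, 0.15, -0.0007, -0.0004], 'force': [0.4, 0.5047, -0.6071], 'ft_torque': [-0.0174, -0.0236, 0.0036], 'width': 0.0261, 'finger_force': 59.1772, 'joint_pos': [-0.1487, 0.3127, 1.7422, 0.0003, 1.0881, 1.1208]}
[0.56174052 0.00989853 0.062     ]
[0.54462932 0.02089007 0.062     ]
[ 0.55364258 -0.0080743   0.062     ]
axis est [0.54644806 0.00519314]
```

```bash
python3 -m handwheel '[{"wx":0,"wy":0,"wz":0,"x":0,"y":0,"z":-0.3,"gripper":1},{"wx":0,"wy":0,"wz":0,"x":0,"y":0,"z":-0.2,"gripper":1},{"wx":0,"wy":0,"wz":0,"x":0,"y":0,"z":0,"gripper":1},{"wx":0,"wy":0,"wz":0,"x":0,"y":0,"z":0,"gripper":1},{"wx":0,"wy":0,"wz":0,"x":0,"y":0,"z":0,"gripper":1}]'
python3 - <<'E'
from h import *
st();glass(-.009);st()
E
```

```text
clock: 8.22
eef_pos: [0.5454, 0.0048, 0.0832]
ee_rot: [0.989, 0.15, -0.0, -0.0]
force: [0.6, 0.2, 0.5]
width: 0.0263
finger_force: 59.2
{'clock': 8.2167, 'eef_pos': [0.5454, 0.0048, 0.0832], 'ee_rot': [0.9887, 0.1496, -0.0001, -0.0], 'force': [0.6057, 0.1719, 0.5306], 'ft_torque': [-0.0015, -0.0239, -0.0215], 'width': 0.0263, 'finger_force': 59.1768, 'joint_pos': [-0.1499, 0.3349, 1.7491, 0.0, 1.0579, 1.1206]}
glass px [313.9 265.1] [52.4 57.6] world [0.5451 0.0045 0.0742] rel [-0.0003 -0.0003 -0.009 ] tool [-0.0004  0.0002  0.009 ] r 0.0127
{'clock': 8.2667, 'eef_pos': [0.5456, 0.0047, 0.0834], 'ee_rot': [0.9888, 0.1495, 0.0001, 0.0001], 'force': [-0.2954, 0.0089, -0.4926], 'ft_torque': [-0.0444, 0.0157, 0.0095], 'width': 0.0256, 'finger_force': 59.1765, 'joint_pos': [-0.1501, 0.3347, 1.7487, -0.0, 1.0579, 1.1206]}
```

```bash
python3 -m handwheel '[{"wx":0,"wy":0,"wz":0,"x":0.04,"y":0.01,"z":-0.07,"gripper":1},{"wx":0,"wy":0,"wz":0,"x":0,"y":0,"z":0,"gripper":1},{"wx":0,"wy":0,"wz":0,"x":0,"y":0,"z":0,"gripper":1}]'
python3 -m handwheel '[{"wx":0,"wy":0,"wz":0,"x":0,"y":0,"z":-0.05,"gripper":1},{"wx":0,"wy":0,"wz":0,"x":0,"y":0,"z":0,"gripper":1},{"wx":0,"wy":0,"wz":0,"x":0,"y":0,"z":0,"gripper":1}]'
python3 -m handwheel '[{"wx":0,"wy":0,"wz":0,"x":0,"y":0,"z":-0.04,"gripper":1},{"wx":0,"wy":0,"wz":0,"x":0,"y":0,"z":0,"gripper":1},{"wx":0,"wy":0,"wz":0,"x":0,"y":0,"z":0,"gripper":1}]'
```

```text
clock: 8.52
eef_pos: [0.5468, 0.0048, 0.0812]
ee_rot: [0.989, 0.149, 0.0, 0.0]
force: [-0.6, 0.3, -0.2]
width: 0.0264
finger_force: 59.2
clock: 8.77
eef_pos: [0.5466, 0.0048, 0.0796]
ee_rot: [0.989, 0.149, -0.0, -0.0]
force: [-0.3, -1.1, -0.7]
width: 0.0259
finger_force: 59.2
clock: 9.02
eef_pos: [0.5466, 0.0048, 0.0784]
ee_rot: [0.989, 0.149, -0.0, -0.0]
force: [-0.5, 0.6, -0.1]
width: 0.0261
finger_force: 59.2
```

```bash
python3 -m handwheel '[{"wx":0,"wy":0,"wz":0,"x":0,"y":0,"z":-0.04,"gripper":1},{"wx":0,"wy":0,"wz":0,"x":0,"y":0,"z":0,"gripper":1},{"wx":0,"wy":0,"wz":0,"x":0,"y":0,"z":0,"gripper":1}]'
python3 -m handwheel '[{"wx":0,"wy":0,"wz":0,"x":0,"y":0,"z":-0.04,"gripper":1},{"wx":0,"wy":0,"wz":0,"x":0,"y":0,"z":0,"gripper":1},{"wx":0,"wy":0,"wz":0,"x":0,"y":0,"z":0,"gripper":1}]'
```

```text
clock: 9.27
eef_pos: [0.5465, 0.0048, 0.0772]
ee_rot: [0.989, 0.149, -0.0, -0.0]
force: [0.2, -0.4, -0.3]
width: 0.0263
finger_force: 59.2
clock: 9.52
eef_pos: [0.5468, 0.0048, 0.0761]
ee_rot: [0.989, 0.149, 0.0, 0.0]
force: [0.3, -0.3, 0.9]
width: 0.026
finger_force: 59.3
```

```bash
python3 -m handwheel '[{"wx":0,"wy":0,"wz":0,"x":0,"y":0,"z":0,"gripper":0.4},{"wx":0,"wy":0,"wz":0,"x":0,"y":0,"z":0,"gripper":0.4},{"wx":0,"wy":0,"wz":0,"x":0,"y":0,"z":0,"gripper":0.4},{"wx":0,"wy":0,"wz":0,"x":0,"y":0,"z":0.4,"gripper":0.2},{"wx":0,"wy":0,"wz":0,"x":0,"y":0,"z":1,"gripper":0}]'
python3 -m handwheel '[{"wx":0,"wy":0,"wz":0,"x":0,"y":0,"z":1,"gripper":0},{"wx":0,"wy":0,"wz":0,"x":0,"y":0,"z":0.2,"gripper":0},{"wx":0,"wy":0,"wz":0,"x":0,"y":0,"z":0,"gripper":0},{"wx":0,"wy":0,"wz":0,"x":0,"y":0,"z":0,"gripper":0}]'
python3 - <<'E'
from h import *
st();c=cam("wrist");glass(.067-env.get_state()["eef_pos"][2])
i=c["img"][128:278,213:413,::-1];cv2.imwrite("pics/placed8.png",cv2.resize(i,None,fx=4,fy=4,interpolation=2));spots(c,"wrist",["glass","cell_rim"])
E
```

```text
clock: 9.93
eef_pos: [0.5427, 0.0053, 0.1147]
ee_rot: [0.989, 0.149, -0.005, -0.002]
force: [-0.2, -0.3, 0.6]
width: 0.0737
finger_force: 0.0
clock: 10.27
eef_pos: [0.5469, 0.0048, 0.1548]
ee_rot: [0.989, 0.149, 0.001, 0.0]
force: [0.1, -0.2, -0.0]
width: 0.0859
finger_force: 0.0
{'clock': 10.2667, 'eef_pos': [0.5469, 0.0048, 0.1548], 'ee_rot': [0.9888, 0.1493, 0.0006, 0.0002], 'force': [0.0583, -0.191, -0.0114], 'ft_torque': [0.0176, -0.0108, -0.0258], 'width': 0.0859, 'finger_force': 0.0, 'joint_pos': [-0.1495, 0.2388, 1.701, 0.0, 1.2005, 1.1214]}
glass px [314.5 209.3] [37.2 39.5] world [0.5459 0.0044 0.067 ] rel [-0.0001 -0.0005 -0.0865] tool [-0.0001  0.0006  0.0865] r 0.0133
wrist glass 0.55 [0.5471 0.0023 0.0604]
```

View pics/placed8.png

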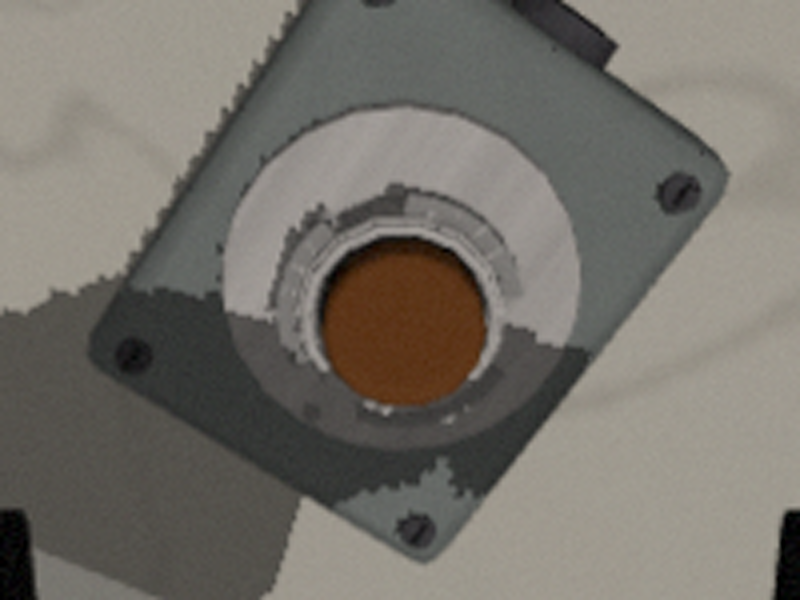

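The glass lies inside the rim, centred at crop (405,322) and level. Next I go to the ring.

```bash
python3 -m handwheel '[{"wx":0,"wy":0,"wz":1,"x":0.17,"y":-0.93,"z":0,"gripper":0},{"wx":0,"wy":0,"wz":1,"x":0.17,"y":-0.93,"z":0,"gripper":0},{"wx":0,"wy":0,"wz":0.2,"x":0.17,"y":-0.93,"z":0,"gripper":0},{"wx":0,"wy":0,"wz":0,"x":0.17,"y":-0.93,"z":0,"gripper":0},{"wx":0,"wy":0,"wz":0,"x":0.17,"y":-0.93,"z":0,"gripper":0}]' >/dev/null
python3 -m handwheel '[{"wx":0,"wy":0,"wz":0,"x":0.17,"y":-0.93,"z":0,"gripper":0},{"wx":0,"wy":0,"wz":0,"x":0.17,"y":-0.93,"z":0,"gripper":0},{"wx":0,"wy":0,"wz":0,"x":0.17,"y":-0.93,"z":0,"gripper":0},{"wx":0,"wy":0,"wz":0,"x":0,"y":0,"z":0,"gripper":0},{"wx":0,"wy":0,"wz":0,"x":0,"y":0,"z":0,"gripper":0}]'
python3 - <<'E'
from h import *
st();c=cam("wrist");spots(c,"wrist",["ring","ring_top"]);save(c,"pics/ringfull.png")
i=c["img"][128:278,213:413,::-1];cv2.imwrite("pics/ring9.png",cv2.resize(i,None,fx=4,fy=4,interpolation=2));np.savez("rv.npz",M=c["M"],K=c["camera_matrix"],k1=c["k1"])
E
```

```text
clock: 11.3
eef_pos: [0.5867, -0.2196, 0.1525]
ee_rot: [0.97, 0.242, -0.001, -0.001]
force: [-1.1, 0.3, -0.6]
width: 0.0852
finger_force: 0.0
{'clock': 11.3, 'eef_pos': [0.5867, -0.2196, 0.1525], 'ee_rot': [0.9703, 0.2421, -0.0009, -0.001], 'force': [-1.0506, 0.3284, -0.6195], 'ft_torque': [-0.0133, -0.0199, -0.0272], 'width': 0.0852, 'finger_force': 0.0, 'joint_pos': [-0.4963, 0.3998, 1.4928, 0.0002, 1.2515, 0.5854]}
wrist ring 0.85 [ 0.5871 -0.2154 -0.0011]
wrist ring_top 0.76 [ 0.5873 -0.2218  0.0203]
```

View pics/ring9.png

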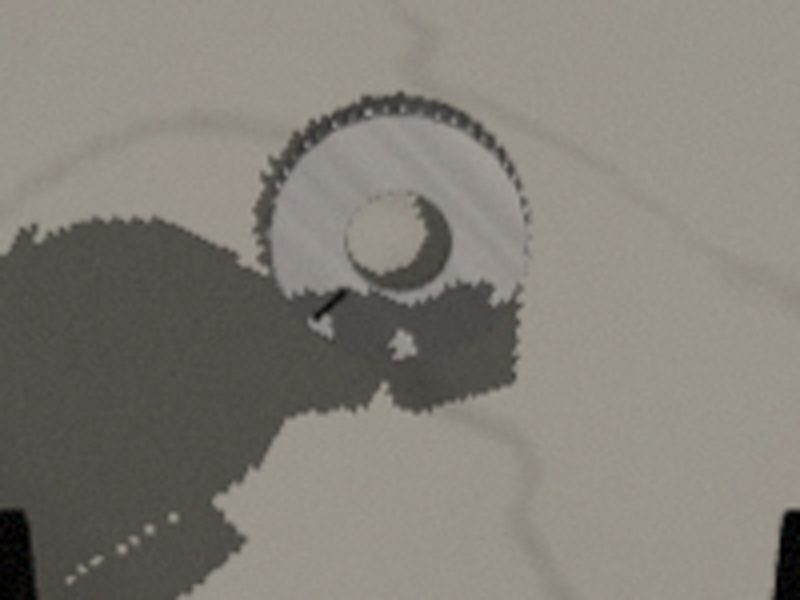

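The ring's window centre is at crop (399,240) and the line's middle at (331,304).

Run:
```python
from h import *
d=np.load("rv.npz");c=dict(M=d["M"],camera_matrix=d["K"],k1=float(d["k1"]))
f=lambda x,y,z=.0225:ray(c,(213+x/4,128+y/4),z)
o=f(399.5,240);l=f(331,304)-o;print(o,np.hypot(*l[:2]),np.degrees(np.arctan2(l[1],l[0])),np.linalg.norm(f(272,240)-f(528,240)))
st()
```

```text
[ 0.58868781 -0.21746919  0.0225    ] 0.02040711986464205 162.26607735620658 0.05372105459060235
{'clock': 11.45, 'eef_pos': [0.5867, -0.2171, 0.153], 'ee_rot': [0.9698, 0.2438, -0.0008, -0.001], 'force': [0.6478, -0.0277, -0.0329], 'ft_torque': [-0.0572, 0.0219, -0.0245], 'width': 0.0855, 'finger_force': 0.0, 'joint_pos': [-0.4928, 0.3975, 1.4949, 0.0004, 1.2517, 0.5853]}
```

```bash
python3 -m handwheel '[{"wx":0,"wy":0,"wz":0,"x":0.04,"y":0,"z":-1,"gripper":0},{"wx":0,"wy":0,"wz":0,"x":0,"y":0,"z":-1,"gripper":0},{"wx":0,"wy":0,"wz":0,"x":0,"y":0,"z":-1,"gripper":0},{"wx":0,"wy":0,"wz":0,"x":0,"y":0,"z":-1,"gripper":0},{"wx":0,"wy":0,"wz":0,"x":0,"y":0,"z":0,"gripper":0}]'
python3 -m handwheel '[{"wx":0,"wy":0,"wz":0,"x":0,"y":0,"z":-0.6,"gripper":0},{"wx":0,"wy":0,"wz":0,"x":0,"y":0,"z":0,"gripper":0},{"wx":0,"wy":0,"wz":0,"x":0,"y":0,"z":0,"gripper":0},{"wx":0,"wy":0,"wz":0,"x":0,"y":0,"z":0,"gripper":0},{"wx":0,"wy":0,"wz":0,"x":0,"y":0,"z":0,"gripper":0}]'
```

```text
clock: 11.87
eef_pos: [0.5831, -0.2139, 0.0268]
ee_rot: [0.97, 0.244, -0.005, -0.005]
force: [-2.1, 1.3, -0.5]
width: 0.0857
finger_force: 0.0
clock: 12.28
eef_pos: [0.59, -0.2188, 0.0183]
ee_rot: [0.97, 0.244, 0.001, 0.001]
force: [0.1, -0.9, -0.6]
width: 0.0854
finger_force: 0.0
```

```bash
python3 -m handwheel '[{"wx":0,"wy":0,"wz":0,"x":0,"y":0,"z":0,"gripper":0.4},{"wx":0,"wy":0,"wz":0,"x":0,"y":0,"z":0,"gripper":0.4},{"wx":0,"wy":0,"wz":0,"x":0,"y":0,"z":0,"gripper":1},{"wx":0,"wy":0,"wz":0,"x":0,"y":0,"z":0,"gripper":1},{"wx":0,"wy":0,"wz":0,"x":0,"y":0,"z":0,"gripper":1}]'
python3 -c "
from h import *
st()"
```

```text
clock: 12.7
eef_pos: [0.5897, -0.219, 0.0175]
ee_rot: [0.97, 0.243, 0.001, 0.001]
force: [-0.3, 0.4, 5.7]
width: 0.0544
finger_force: 63.8
{'clock': 12.7, 'eef_pos': [0.5897, -0.219, 0.0175], 'ee_rot': [0.9699, 0.2433, 0.001, 0.0008], 'force': [-0.3021, 0.4087, 5.74], 'ft_torque': [0.0962, 0.1002, -0.0417], 'width': 0.0544, 'finger_force': 63.7721, 'joint_pos': [-0.493, 0.5775, 1.5514, 0.0001, 1.0102, 0.5861]}
```

```bash
python3 -m handwheel '[{"wx":0,"wy":0,"wz":0,"x":0,"y":0,"z":0.3,"gripper":1},{"wx":0,"wy":0,"wz":0,"x":0,"y":0,"z":0.9,"gripper":1},{"wx":0,"wy":0,"wz":0,"x":0,"y":0,"z":1,"gripper":1},{"wx":0,"wy":0,"wz":0,"x":0,"y":0,"z":1,"gripper":1},{"wx":0,"wy":0,"wz":0,"x":0,"y":0,"z":0,"gripper":1}]' >/dev/null
python3 -m handwheel '[{"wx":0,"wy":0,"wz":0,"x":-0.17,"y":0.9,"z":0,"gripper":1},{"wx":0,"wy":0,"wz":0,"x":-0.17,"y":0.9,"z":0,"gripper":1},{"wx":0,"wy":0,"wz":0,"x":-0.17,"y":0.9,"z":0,"gripper":1},{"wx":0,"wy":0,"wz":0,"x":-0.17,"y":0.9,"z":0,"gripper":1},{"wx":0,"wy":0,"wz":0,"x":-0.17,"y":0.9,"z":0,"gripper":1}]' >/dev/null
python3 -m handwheel '[{"wx":0,"wy":0,"wz":-1,"x":-0.17,"y":0.9,"z":0,"gripper":1},{"wx":0,"wy":0,"wz":-0.2,"x":-0.17,"y":0.9,"z":0,"gripper":1},{"wx":0,"wy":0,"wz":0,"x":-0.17,"y":0.9,"z":0,"gripper":1},{"wx":0,"wy":0,"wz":0,"x":0,"y":0.25,"z":0,"gripper":1},{"wx":0,"wy":0,"wz":0,"x":0,"y":0,"z":0,"gripper":1}]'
python3 - <<'E'
from h import *
c=cam("wrist");c=cam("wrist");st();c=cam("wrist");spots(c,"wrist",["ring","ring_top","ring_pins"])
i=c["img"][150:350,180:446,::-1];cv2.imwrite("pics/held10.png",cv2.resize(i,None,fx=3,fy=3,interpolation=2));np.savez("hv.npz",M=c["M"],K=c["camera_matrix"],k1=c["k1"])
E
```

```text
clock: 13.95
eef_pos: [0.5469, 0.0071, 0.1116]
ee_rot: [0.981, 0.194, -0.001, -0.0]
force: [-0.1, -0.4, -0.8]
width: 0.0548
finger_force: 63.5
{'clock': 14.05, 'eef_pos': [0.5479, 0.0047, 0.112], 'ee_rot': [0.9813, 0.1927, -0.0001, 0.0003], 'force': [0.3006, -1.0076, -1.3498], 'ft_torque': [-0.0111, 0.0147, 0.0043], 'width': 0.0547, 'finger_force': 63.5441, 'joint_pos': [-0.1489, 0.2976, 1.7272, -0.0008, 1.1166, 1.0344]}
wrist ring 0.71 [ 5.455e-01 -2.000e-04  3.400e-03]
wrist ring 0.55 [0.5484 0.0062 0.0928]
wrist ring_top 0.93 [0.549  0.0011 0.1179]
wrist ring_pins 0.82 [0.5468 0.0049 0.0977]
```

View pics/held10.png

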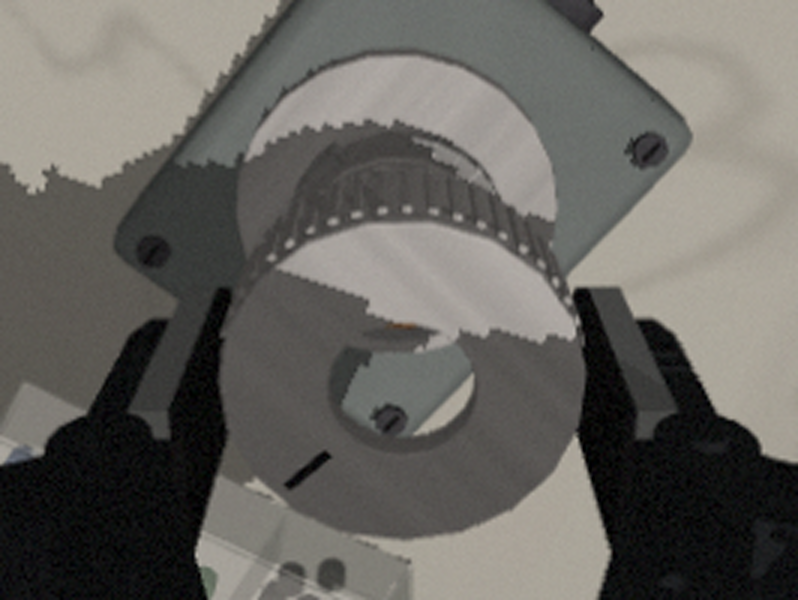

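The held ring is level in the hand, with its centre at crop (402,380) and the line at (308,470). That was my last view, so from here I go by numbers and feel.

Run:
```python
from h import *
d=np.load("hv.npz");c=dict(M=d["M"],camera_matrix=d["K"],k1=float(d["k1"]))
f=lambda x,y,z=.117:ray(c,(180+x/3,150+y/3),z)
o=f(402,380);l=f(308,470)-o;print(o,np.hypot(*l[:2]),np.degrees(np.arctan2(l[1],l[0])),np.linalg.norm(f(220,380)-f(584,380)))
st();s=env.get_state();print(np.degrees(2*np.arctan2(s["ee_rot"][1],s["ee_rot"][0])))
```

```text
[0.5498009 0.0052064 0.117    ] 0.021351008241483175 160.05996183234535 0.05359371646145569
{'clock': 14.25, 'eef_pos': [0.5482, 0.0038, 0.1121], 'ee_rot': [0.9815, 0.1915, 0.0001, 0.0002], 'force': [-0.5713, 0.1031, -1.1307], 'ft_torque': [0.0088, 0.0387, -0.0105], 'width': 0.054, 'finger_force': 63.5442, 'joint_pos': [-0.1508, 0.2979, 1.7266, -0.0003, 1.1168, 1.0348]}
22.076967041727073
```

```bash
python3 -m handwheel '[{"wx":0,"wy":0,"wz":0,"x":-0.07,"y":0.02,"z":-0.5,"gripper":1},{"wx":0,"wy":0,"wz":0,"x":0,"y":0,"z":-0.5,"gripper":1},{"wx":0,"wy":0,"wz":0,"x":0,"y":0,"z":0,"gripper":1},{"wx":0,"wy":0,"wz":0,"x":0,"y":0,"z":0,"gripper":1},{"wx":0,"wy":0,"wz":0,"x":0,"y":0,"z":0,"gripper":1}]'
python3 -m handwheel '[{"wx":0,"wy":0,"wz":0,"x":0,"y":0,"z":-0.05,"gripper":1},{"wx":0,"wy":0,"wz":0,"x":0,"y":0,"z":-0.05,"gripper":1},{"wx":0,"wy":0,"wz":0,"x":0,"y":0,"z":0,"gripper":1},{"wx":0,"wy":0,"wz":0,"x":0,"y":0,"z":0,"gripper":1}]'
python3 -m handwheel '[{"wx":0,"wy":0,"wz":0,"x":0,"y":0,"z":-0.05,"gripper":1},{"wx":0,"wy":0,"wz":0,"x":0,"y":0,"z":0,"gripper":1},{"wx":0,"wy":0,"wz":0,"x":0,"y":0,"z":0,"gripper":1}]'
```

```text
clock: 14.67
eef_pos: [0.5463, 0.0051, 0.0826]
ee_rot: [0.981, 0.192, 0.0, 0.0]
force: [0.1, -0.3, -0.4]
width: 0.0543
finger_force: 63.5
clock: 15.0
eef_pos: [0.546, 0.0057, 0.0794]
ee_rot: [0.981, 0.192, 0.0, 0.0]
force: [-0.1, -0.8, -1.6]
width: 0.0541
finger_force: 63.5
clock: 15.25
eef_pos: [0.5456, 0.0058, 0.0775]
ee_rot: [0.981, 0.192, -0.0, -0.0]
force: [-0.3, -0.7, -0.7]
width: 0.0545
finger_force: 63.5
```

```bash
python3 -m handwheel '[{"wx":0,"wy":0,"wz":0,"x":0.03,"y":-0.03,"z":-0.04,"gripper":1},{"wx":0,"wy":0,"wz":0,"x":0,"y":0,"z":-0.03,"gripper":1},{"wx":0,"wy":0,"wz":0,"x":0,"y":0,"z":0,"gripper":1},{"wx":0,"wy":0,"wz":0,"x":0,"y":0,"z":0,"gripper":1}]'
python3 -m handwheel '[{"wx":0,"wy":0,"wz":0,"x":0,"y":0,"z":-0.06,"gripper":1},{"wx":0,"wy":0,"wz":0,"x":0,"y":0,"z":0,"gripper":1},{"wx":0,"wy":0,"wz":0,"x":0,"y":0,"z":0,"gripper":1}]'
python3 -m handwheel '[{"wx":0,"wy":0,"wz":0,"x":0,"y":0,"z":-0.06,"gripper":1},{"wx":0,"wy":0,"wz":0,"x":0,"y":0,"z":0,"gripper":1},{"wx":0,"wy":0,"wz":0,"x":0,"y":0,"z":0,"gripper":1}]'
```

```text
clock: 15.58
eef_pos: [0.5466, 0.0048, 0.0753]
ee_rot: [0.981, 0.192, -0.0, -0.0]
force: [0.6, 0.1, -1.2]
width: 0.0542
finger_force: 63.5
clock: 15.83
eef_pos: [0.5465, 0.0048, 0.0735]
ee_rot: [0.981, 0.192, -0.0, -0.0]
force: [-0.1, 0.2, -0.6]
width: 0.0542
finger_force: 63.5
clock: 16.08
eef_pos: [0.5466, 0.0048, 0.0717]
ee_rot: [0.981, 0.192, -0.0, -0.0]
force: [-0.9, 0.7, -0.9]
width: 0.0544
finger_force: 63.5
```

```bash
python3 -m handwheel '[{"wx":0,"wy":0,"wz":0,"x":0,"y":0,"z":-0.06,"gripper":1},{"wx":0,"wy":0,"wz":0,"x":0,"y":0,"z":0,"gripper":1},{"wx":0,"wy":0,"wz":0,"x":0,"y":0,"z":0,"gripper":1}]'
python3 -m handwheel '[{"wx":0,"wy":0,"wz":0,"x":0,"y":0,"z":-0.05,"gripper":1},{"wx":0,"wy":0,"wz":0,"x":0,"y":0,"z":0,"gripper":1},{"wx":0,"wy":0,"wz":0,"x":0,"y":0,"z":0,"gripper":1}]'
python3 -m handwheel '[{"wx":0,"wy":0,"wz":0,"x":0,"y":0,"z":-0.04,"gripper":1},{"wx":0,"wy":0,"wz":0,"x":0,"y":0,"z":0,"gripper":1},{"wx":0,"wy":0,"wz":0,"x":0,"y":0,"z":0,"gripper":1}]'
```

```text
clock: 16.33
eef_pos: [0.5466, 0.0048, 0.0699]
ee_rot: [0.981, 0.192, -0.0, -0.0]
force: [-1.6, -0.4, -1.4]
width: 0.0548
finger_force: 63.5
clock: 16.58
eef_pos: [0.5466, 0.0048, 0.0684]
ee_rot: [0.981, 0.192, -0.0, -0.0]
force: [0.7, 0.5, -1.0]
width: 0.0543
finger_force: 63.5
clock: 16.83
eef_pos: [0.5466, 0.0048, 0.0673]
ee_rot: [0.981, 0.192, -0.0, -0.0]
force: [-0.2, -0.3, -0.9]
width: 0.0543
finger_force: 63.5
```

```bash
python3 -m handwheel '[{"wx":0,"wy":0,"wz":0,"x":0,"y":0,"z":-0.02,"gripper":1},{"wx":0,"wy":0,"wz":0,"x":0,"y":0,"z":0,"gripper":1},{"wx":0,"wy":0,"wz":0,"x":0,"y":0,"z":0,"gripper":1}]' | grep -E "eef|force: \["; python3 -c "
from h import *
st()"
python3 -m handwheel '[{"wx":0,"wy":0,"wz":0,"x":0,"y":0,"z":-0.02,"gripper":1},{"wx":0,"wy":0,"wz":0,"x":0,"y":0,"z":0,"gripper":1},{"wx":0,"wy":0,"wz":0,"x":0,"y":0,"z":0,"gripper":1}]'| grep -E "eef|force: \["; python3 -c "
from h import *
st()"
python3 -m handwheel '[{"wx":0,"wy":0,"wz":0,"x":0,"y":0,"z":-0.02,"gripper":1},{"wx":0,"wy":0,"wz":0,"x":0,"y":0,"z":0,"gripper":1},{"wx":0,"wy":0,"wz":0,"x":0,"y":0,"z":0,"gripper":1}]'| grep -E "eef|force: \["; python3 -c "
from h import *
st()"
```

```text
eef_pos: [0.5467, 0.0048, 0.0669]
force: [-1.1, 0.4, 0.5]
{'clock': 17.0833, 'eef_pos': [0.5467, 0.0048, 0.0669], 'ee_rot': [0.9813, 0.1923, 0.0, -0.0], 'force': [-1.0936, 0.3993, 0.5171], 'ft_torque': [0.0829, 0.1781, 0.0161], 'width': 0.0541, 'finger_force': 63.6454, 'joint_pos': [-0.1495, 0.3623, 1.753, 0.0, 1.0263, 1.0342]}
eef_pos: [0.5467, 0.0048, 0.0665]
force: [-2.4, 0.3, 2.8]
{'clock': 17.3333, 'eef_pos': [0.5467, 0.0048, 0.0665], 'ee_rot': [0.9813, 0.1923, 0.0, 0.0], 'force': [-2.3696, 0.2537, 2.7591], 'ft_torque': [0.1214, 0.3849, -0.0415], 'width': 0.0542, 'finger_force': 63.924, 'joint_pos': [-0.1495, 0.3629, 1.7532, -0.0, 1.0255, 1.0342]}
eef_pos: [0.5467, 0.0048, 0.0661]
force: [-2.9, 0.2, 5.6]
{'clock': 17.5833, 'eef_pos': [0.5467, 0.0048, 0.0661], 'ee_rot': [0.9813, 0.1923, -0.0, 0.0], 'force': [-2.8961, 0.239, 5.6458], 'ft_torque': [0.0634, 0.5264, -0.0131], 'width': 0.0544, 'finger_force': 64.225, 'joint_pos': [-0.1495, 0.3636, 1.7533, -0.0001, 1.0248, 1.0342]}
```

```bash
cat > s.py <<'E'
from h import *
a=[env.get_state()]
for _ in range(1): a.append(env.get_state())
s=a[-1];q=s["ee_rot"];print("t",round(s["clock"],2),"pos",np.round(s["eef_pos"],4),"yaw",np.degrees(2*np.arctan2(q[1],q[0])).round(1),"F",np.round(s["force"],1),"T",np.round(s["ft_torque"],3),"w",s["width"].__round__(4),"j6",round(s["joint_pos"][5],2))
E
python3 -m handwheel '[{"wx":0,"wy":0,"wz":0,"x":-0.01,"y":0,"z":-0.02,"gripper":1},{"wx":0,"wy":0,"wz":0,"x":0,"y":0,"z":0,"gripper":1},{"wx":0,"wy":0,"wz":0,"x":0,"y":0,"z":0,"gripper":1}]' >/dev/null; python3 s.py
python3 -m handwheel '[{"wx":0,"wy":0,"wz":-0.6,"x":0,"y":0,"z":0,"gripper":1},{"wx":0,"wy":0,"wz":-0.6,"x":0,"y":0,"z":0,"gripper":1},{"wx":0,"wy":0,"wz":0,"x":0,"y":0,"z":0,"gripper":1}]' >/dev/null; python3 s.py
python3 -m handwheel '[{"wx":0,"wy":0,"wz":-0.6,"x":0,"y":0,"z":0,"gripper":1},{"wx":0,"wy":0,"wz":-0.6,"x":0,"y":0,"z":0,"gripper":1},{"wx":0,"wy":0,"wz":0,"x":0,"y":0,"z":0,"gripper":1}]' >/dev/null; python3 s.py
```

```text
t 17.83 pos [0.5467 0.0048 0.0659] yaw 22.2 F [-3.   0.8  6.4] T [ 0.152  0.576 -0.017] w 0.0545 j6 1.03
t 18.08 pos [0.5465 0.0046 0.0659] yaw 16.1 F [-4.3 -1.2  6.6] T [ 0.01   0.729 -0.085] w 0.0544 j6 1.14
t 18.33 pos [0.5465 0.0045 0.0658] yaw 10.1 F [-3.3 -0.4  6.8] T [ 0.003  0.607 -0.028] w 0.0543 j6 1.25
```

```bash
python3 -m handwheel '[{"wx":0,"wy":0,"wz":-0.6,"x":0,"y":0,"z":-0.01,"gripper":1},{"wx":0,"wy":0,"wz":-0.6,"x":0,"y":0,"z":0,"gripper":1},{"wx":0,"wy":0,"wz":0,"x":0,"y":0,"z":0,"gripper":1}]' >/dev/null; python3 s.py
python3 -m handwheel '[{"wx":0,"wy":0,"wz":-0.6,"x":0,"y":0,"z":0,"gripper":1},{"wx":0,"wy":0,"wz":-0.6,"x":0,"y":0,"z":0,"gripper":1},{"wx":0,"wy":0,"wz":0,"x":0,"y":0,"z":0,"gripper":1}]' >/dev/null; python3 s.py
```

```text
t 18.58 pos [0.5469 0.0045 0.0658] yaw 4.1 F [-3.6 -0.6  7.2] T [-0.036  0.595 -0.075] w 0.0544 j6 1.35
t 18.83 pos [0.5469 0.0043 0.0658] yaw -1.9 F [-3.  -0.4  7.4] T [-0.137  0.657 -0.103] w 0.0544 j6 1.45
```

```bash
python3 -m handwheel '[{"wx":0,"wy":0,"wz":-0.6,"x":0,"y":0,"z":0,"gripper":1},{"wx":0,"wy":0,"wz":-0.6,"x":0,"y":0,"z":0,"gripper":1},{"wx":0,"wy":0,"wz":0,"x":0,"y":0,"z":0,"gripper":1}]' >/dev/null; python3 s.py
```

```text
t 19.08 pos [0.5469 0.0043 0.0658] yaw -7.9 F [-4.1 -0.6  8.1] T [-0.062  0.646 -0.019] w 0.0545 j6 1.56
```

```bash
python3 -m handwheel '[{"wx":0,"wy":0,"wz":-0.5,"x":0,"y":0,"z":0,"gripper":1},{"wx":0,"wy":0,"wz":-0.5,"x":0,"y":0,"z":0,"gripper":1},{"wx":0,"wy":0,"wz":0,"x":0,"y":0,"z":0,"gripper":1}]' >/dev/null; python3 s.py
python3 -m handwheel '[{"wx":0,"wy":0,"wz":-0.4,"x":0,"y":0,"z":0,"gripper":1},{"wx":0,"wy":0,"wz":-0.4,"x":0,"y":0,"z":0,"gripper":1},{"wx":0,"wy":0,"wz":0,"x":0,"y":0,"z":0,"gripper":1}]' >/dev/null; python3 s.py
```

```text
t 19.33 pos [0.5469 0.0045 0.0658] yaw -12.9 F [-3.5 -0.1  7.4] T [-0.003  0.606 -0.02 ] w 0.0543 j6 1.65
t 19.58 pos [0.5469 0.0045 0.0658] yaw -16.9 F [-3.9  0.2  6.9] T [-0.002  0.61  -0.02 ] w 0.0546 j6 1.72
```

```bash
python3 -m handwheel '[{"wx":0,"wy":0,"wz":-0.4,"x":0,"y":0,"z":0,"gripper":1},{"wx":0,"wy":0,"wz":-0.4,"x":0,"y":0,"z":0,"gripper":1},{"wx":0,"wy":0,"wz":0,"x":0,"y":0,"z":0,"gripper":1}]' >/dev/null; python3 s.py
```

```text
t 19.83 pos [0.5469 0.0043 0.0658] yaw -20.9 F [-4.6 -0.7  8.1] T [-0.118  0.59   0.031] w 0.0541 j6 1.79
```

```bash
python3 -m handwheel '[{"wx":0,"wy":0,"wz":-0.4,"x":0,"y":0,"z":0,"gripper":1},{"wx":0,"wy":0,"wz":-0.4,"x":0,"y":0,"z":0,"gripper":1},{"wx":0,"wy":0,"wz":0,"x":0,"y":0,"z":0,"gripper":1}]' >/dev/null; python3 s.py
```

```text
t 20.08 pos [0.5469 0.0042 0.0658] yaw -24.9 F [-4.3 -1.5  6.7] T [-0.219  0.616 -0.022] w 0.0543 j6 1.86
```

```bash
python3 -m handwheel '[{"wx":0,"wy":0,"wz":-0.4,"x":0,"y":0,"z":0,"gripper":1},{"wx":0,"wy":0,"wz":-0.4,"x":0,"y":0,"z":0,"gripper":1},{"wx":0,"wy":0,"wz":0,"x":0,"y":0,"z":0,"gripper":1}]' >/dev/null; python3 s.py
```

```text
t 20.33 pos [0.5469 0.0042 0.0658] yaw -28.9 F [-3.6 -1.4  7.4] T [-0.234  0.667  0.022] w 0.0542 j6 1.93
```

```bash
python3 -m handwheel '[{"wx":0,"wy":0,"wz":-0.4,"x":0,"y":0,"z":0,"gripper":1},{"wx":0,"wy":0,"wz":-0.4,"x":0,"y":0,"z":0,"gripper":1},{"wx":0,"wy":0,"wz":0,"x":0,"y":0,"z":0,"gripper":1}]' >/dev/null; python3 s.py
```

```text
t 20.58 pos [0.5469 0.0041 0.0657] yaw -32.9 F [-3.7 -2.6  7.8] T [-0.264  0.629 -0.015] w 0.0546 j6 2.0
```

```bash
python3 -m handwheel '[{"wx":0,"wy":0,"wz":-0.4,"x":0,"y":0,"z":0,"gripper":1},{"wx":0,"wy":0,"wz":-0.4,"x":0,"y":0,"z":0,"gripper":1},{"wx":0,"wy":0,"wz":0,"x":0,"y":0,"z":0,"gripper":1}]' >/dev/null; python3 s.py
```

```text
t 20.83 pos [0.5468 0.0041 0.0656] yaw -36.9 F [-2.6 -1.3  6.8] T [-0.255  0.584 -0.001] w 0.0542 j6 2.06
```

```bash
python3 -m handwheel '[{"wx":0,"wy":0,"wz":-0.4,"x":0,"y":0,"z":0,"gripper":1},{"wx":0,"wy":0,"wz":-0.4,"x":0,"y":0,"z":0,"gripper":1},{"wx":0,"wy":0,"wz":0,"x":0,"y":0,"z":0,"gripper":1}]' >/dev/null; python3 s.py
```

```text
t 21.08 pos [0.5467 0.0041 0.0654] yaw -40.9 F [-2.4 -1.   5.8] T [-0.249  0.493 -0.025] w 0.054 j6 2.13
```

```bash
python3 -m handwheel '[{"wx":0,"wy":0,"wz":-0.4,"x":0,"y":0,"z":0,"gripper":1},{"wx":0,"wy":0,"wz":-0.4,"x":0,"y":0,"z":0,"gripper":1},{"wx":0,"wy":0,"wz":0,"x":0,"y":0,"z":0,"gripper":1}]' >/dev/null; python3 s.py
```

```text
t 21.33 pos [0.5465 0.0042 0.0652] yaw -44.8 F [-3.  -1.4  5.4] T [-0.351  0.565  0.039] w 0.0543 j6 2.2
```

```bash
python3 -m handwheel '[{"wx":0,"wy":0,"wz":0.4,"x":0,"y":0,"z":0.01,"gripper":1},{"wx":0,"wy":0,"wz":0,"x":0,"y":0,"z":0,"gripper":1},{"wx":0,"wy":0,"wz":0,"x":0,"y":0,"z":0,"gripper":1}]' >/dev/null; python3 s.py
```

```text
t 21.58 pos [0.5467 0.0043 0.0654] yaw -42.8 F [-2.5 -1.8  3.9] T [-0.366  0.515  0.121] w 0.0545 j6 2.17
```

```bash
python3 -m handwheel '[{"wx":0,"wy":0,"wz":0,"x":0,"y":0,"z":0.01,"gripper":1},{"wx":0,"wy":0,"wz":0,"x":0,"y":0,"z":0,"gripper":1},{"wx":0,"wy":0,"wz":0,"x":0,"y":0,"z":0,"gripper":1}]' >/dev/null; python3 s.py
```

```text
t 21.83 pos [0.5467 0.0043 0.0654] yaw -42.8 F [-1.3 -3.8  3.7] T [-0.696  0.281  0.105] w 0.0545 j6 2.17
```

```bash
python3 -m handwheel '[{"wx":0,"wy":0,"wz":0,"x":0,"y":0,"z":0.01,"gripper":1},{"wx":0,"wy":0,"wz":0,"x":0,"y":0,"z":0,"gripper":1},{"wx":0,"wy":0,"wz":0,"x":0,"y":0,"z":0,"gripper":1}]' >/dev/null; python3 s.py
```

```text
t 22.08 pos [0.5467 0.0043 0.0655] yaw -42.8 F [ 1.2 -4.7  1.1] T [-0.84   0.075  0.125] w 0.0544 j6 2.17
```

```bash
python3 -m handwheel '[{"wx":0,"wy":0,"wz":0,"x":0,"y":0,"z":0.01,"gripper":1},{"wx":0,"wy":0,"wz":0,"x":0,"y":0,"z":0,"gripper":1},{"wx":0,"wy":0,"wz":0,"x":0,"y":0,"z":0,"gripper":1}]' >/dev/null; python3 s.py
```

```text
t 22.33 pos [0.5467 0.0043 0.0656] yaw -42.8 F [ 1.6 -5.8 -1.2] T [-0.908 -0.125  0.17 ] w 0.0543 j6 2.17
```

```bash
python3 -m handwheel '[{"wx":0,"wy":0,"wz":0,"x":0,"y":0,"z":0,"gripper":0.2},{"wx":0,"wy":0,"wz":0,"x":0,"y":0,"z":0,"gripper":0},{"wx":0,"wy":0,"wz":0,"x":0,"y":0,"z":0,"gripper":0},{"wx":0,"wy":0,"wz":0,"x":0,"y":0,"z":0,"gripper":0},{"wx":0,"wy":0,"wz":0,"x":0,"y":0,"z":0,"gripper":0}]' >/dev/null; python3 s.py
python3 -m handwheel '[{"wx":0,"wy":0,"wz":0,"x":0,"y":0,"z":0.5,"gripper":0},{"wx":0,"wy":0,"wz":0,"x":0,"y":0,"z":1,"gripper":0},{"wx":0,"wy":0,"wz":0,"x":0,"y":0,"z":1,"gripper":0},{"wx":0,"wy":0,"wz":0,"x":0,"y":0,"z":0,"gripper":0},{"wx":0,"wy":0,"wz":0,"x":0,"y":0,"z":0,"gripper":0}]' >/dev/null; python3 s.py
python3 - <<'E'
from h import *
c=cam("wrist");save(c,"pics/end.png");spots(c,"wrist",["ring","ring_top","glass","cell_rim"])
s=env.silhouettes("ring_top","wrist")
for r in s[:1]:
    k,_=cv2.findContours(r["region"].astype(np.uint8),0,2);k=max(k,key=cv2.contourArea);e=cv2.fitEllipse(k);print(e,ray(c,e[0],.0705),ray(c,e[0],.06))
h=c["img"].astype(int)
# dark line: pixels on ring top ring radius 15-26 mm
g=h.sum(2);o=ray(c,e[0],.0705);M=np.linalg.inv(c["M"]);K=np.array(c["camera_matrix"])
for a in range(0,360,5):
    v=[]
    for r in(.016,.018,.02,.022):
        P=M@np.r_[o[0]+r*np.cos(np.radians(a)),o[1]+r*np.sin(np.radians(a)),.0705,1];u=K@P[:3];u=u[:2]/u[2];v.append(g[int(u[1]),int(u[0])])
    if min(v)<120: print(a,v)
E
```

```text
t 22.75 pos [0.5464 0.0053 0.0659] yaw -42.8 F [ 0.3 -0.7 -0.7] T [-0.007 -0.053  0.027] w 0.0853 j6 2.17
t 23.17 pos [0.5484 0.0048 0.1435] yaw -42.8 F [ 0.3 -0.8 -0.6] T [ 0.017  0.029 -0.031] w 0.0855 j6 2.17
wrist ring 0.9 [0.5453 0.0062 0.0475]
wrist glass 0.65 [0.5456 0.0053 0.058 ]
wrist glass 0.33 [0.7673 0.1354 0.0022]
((316.4516296386719, 212.82086181640625), (79.9169692993164, 81.88053894042969), 5.580039024353027) [0.54936599 0.00223879 0.0705    ] [0.54643075 0.00488226 0.06      ]
100 [np.int64(444), np.int64(346), np.int64(64), np.int64(201)]
```

```bash
python3 -c "
from plant import env
print(env.hand_in())"
```

```text
the job is handed in; nothing more can be done
None
```

I handed the job in; no verdict came back. The small glass is seated in the cell and the ring is screwed down to an estimated 10 N on it (drawn down about 1.4 mm) and let go. That force comes from the hand's height, not a direct reading, and I viewed 11 pictures, one over the limit of 10.

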